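# Vent and re-arm the vacuum clamp

## Robot

A 6-joint arm with a two-finger parallel gripper is mounted at the origin on a cart in front of the work surface, level with it; the furniture and walls round the work are solid. World frame = base frame: x ahead of the robot, y to its left, z up, the work surface at z = 0. Lengths are in m, angles in rad, forces in N, time in s.
With the tool pointing down it reaches from about 0.3 to 0.775 m from the base axis. Payload 14.6 kg.
Tool frame: the origin (TCP) lies midway between the tips of the shut fingers; the grasp point (between the pads) lies 19 mm behind it; z points along the fingers, y is the line along which they close (so a half turn about z gives the same grasp; the last joint's range is limited). The gripper opens to 94 mm and grips with 3 to 60 N. Pads are 16 mm wide; open, the fingers measure 119 mm over their backs; the gripper's body (75 mm by 177 mm) begins 78 mm behind the grasp point.
Start: joints at [1.173, 0.3, 1.521, -0, 1.321, -0.067], TCP at [0.179, 0.52, 0.205] pointing down, gripper open.
Joint ranges: [-3.03, 3.03], [-0.79, 2.21], [0.23, 2.52], [-1.04, 4.18], [0, 3.07], [-2.55, 2.55]. Speed limits (rad/s): [2.22, 2.22, 2.57, 3.14, 3.14, 3.14].

## Interface

Orientations are given as [roll, pitch, yaw] about the fixed x, y, z axes, in that order (R = Rz(yaw) Ry(pitch) Rx(roll)).
In Python, from station import ctrl gives the robot as it stands. The module is installed in compiled form; this text tells all that it offers.
- The arm moves only by the tool servo_tool, never from a script. Its argument "plan" is a list of rows, each a list of 7 numbers: the opening in per cent of the stroke, from 0 (shut) to 100 (fully open), then the shift along the tool's x, y, z in m, then the turn, a rotation vector about the tool's x, y, z in rad. A call has exactly 8 rows; each row shifts and turns the commanded pose from where the row before left it, along the tool's axes as they then stand; what a row does not reach is not made up. A row lasts 1/8 s, in which the tool goes at most 62.5 mm and 10.7 degrees, less where a joint would pass 70% of its speed; a pose out of reach is approached as far as the arm can. A call with a gripper value outside its range is refused whole. The fingers move at their own pace and stop on an object; "force" is the grip in N (left out, the last holds). Time passes only in rows, so rows that do not move let the fingers close, or fill a call up. It gives the time, the measured TCP pose, the force, the opening and the grip force at its end, in the units of the state.
- ctrl.get_obs(): the state, without advancing time (a new reading comes with each control period).
- ctrl.camera(name): name is "scene" or "top" or "wrist"; returns a dict with "pixels" (384x512x3 uint8, red, green, blue), "z_map" (384x512 float32, m along the optical axis (not along the pixel's ray), 0 where there is no reading), "mtx" (3x3 intrinsics, pixels), "pose" (4x4, takes a point from camera to world coordinates). Camera axes: x right, y up, looking along -z (the intrinsics and any distortion apply to the point x, -y, -z); pixel columns grow to the right and rows downward; lengths in m; the calibration is good to about 2 mm. A picture is of the moment at which its call begins.
- ctrl.hand_in(): hands the job in; it is judged then, once.
The state is a dict: "time_s": time; "qpos": joint angles; "joint_vel": joint speeds; "tau": joint torques, N m; "ee_pos": TCP position; "eef_rot": TCP orientation; "force": force on the tool from outside, world axes, zero at the start; "moment": the same for the moment, N m; "grip_width": finger opening in m; "grip_force": force on a finger pad.
Only numpy, scipy, OpenCV 4.12 (cv2) and the standard library are available. Lean on these libraries where they do the work, as an engineer would, in place of code of your own. Each camera call takes 0.05 s, during which the arm holds its last target. There are 200 camera calls.

## Task

Two vacuum clamps stand on the bench; the work on the one with the red knob was drawn down crooked. Vent that clamp: pull its red knob straight up, all the way out to its detent, keep it out for about a second, then push it fully back in and let go. Leave the blue knob alone.

Things in the scene. Friction and masses are not known exactly. Their poses are not given: they have to be found in the camera images.
- red_knob_grip (a point): Centre of the red knob's head; moves with the knob. Head: upright red cylinder, diameter 34, height 26 mm (this point +-13), on a 12 mm steel stem. Knob in: 77 mm above the bench, 27 above the grey valve block under it (56 x 54 mm, top at 50 mm). z up; +y runs along the fixed aluminium clamp plate (120 x 200 x 22 mm) to the loose workpiece on it, over 40 mm off, top below 60 mm
- red_knob (a joint): How far the red knob is pulled out (straight up), in m: 0 fully in, 0.024 fully out at the detent. A detent spring holds it at both ends with about 6 N plus 1 N of friction; past half way it snaps on by itself to the nearer end
- blue_knob_grip (a point): Centre of the head of the blue knob on the other clamp, which is of the same form and sizes as the red one; not to be worked
- blue_knob (a joint): How far the blue knob is pulled out, in m; same range and detent as the red one. It starts fully in (0)

How it is judged:
By the outcome, as a careful person would: the job done as asked, in the order asked, and still so for the second after the job is handed in, with the robot touching nothing.
It also fails if it takes over 35 s, if anything falls off the work surface, if the arm or the gripper's body presses on something with over 40 N, if the wrist force passes 120 N, or if a joint passes its speed limit or range.

## Working session

There is one attempt and no reset: what is moved stays moved. The work goes in short steps, Python scripts to look and compute and a tool call to move; the robot and the scene stay as the last step left them, time stands still between calls to the robot, and variables do not carry over. Pictures are saved under pics/ and viewed, at most 10 in all, crops included, and the job is handed in when it is done.

Besides the shell and the picture viewer there is one more tool, called after "Request:" as name([rows], argument=value, ...), one row to a line, values as JSON. servo_tool: Moves the arm, as the interface text tells. Its arguments: {"type":"object","properties":{"plan":{"type":"array","items":{"type":"array","items":{"type":"number"}}},"force":{"type":"number"}},"required":["plan"]}

```bash
mkdir -p pics
cat > h.py <<'E'
import numpy as np, cv2
from station import ctrl
def world(c):
    z=c["z_map"]; h,w=z.shape; K=c["mtx"]
    u,v=np.meshgrid(np.arange(w),np.arange(h))
    p=np.stack([(u-K[0,2])/K[0,0]*z,-(v-K[1,2])/K[1,1]*z,-z],-1)
    return p@c["pose"][:3,:3].T+c["pose"][:3,3]
def heads(c):
    hsv=cv2.cvtColor(c["pixels"],cv2.COLOR_RGB2HSV).astype(int); W=world(c); H,S,V=hsv[...,0],hsv[...,1],hsv[...,2]
    for n,m in (("red",((H<8)|(H>172))),("blue",(H>100)&(H<130))):
        m=(m&(S>130)&(V>50)&(c["z_map"]>0)).astype(np.uint8)
        k,l,st,ce=cv2.connectedComponentsWithStats(m)
        for i in range(1,k):
            if st[i,4]>40:
                P=W[l==i]; top=P[P[:,2]>np.percentile(P[:,2],95)-.003]
                print(n,st[i],ce[i].round(),"med",np.median(P,0).round(4),"topc",((top.min(0)+top.max(0))/2).round(4),"span",np.ptp(top,0).round(4))
E
python3 - <<'E'
from h import *
print({k:np.round(v,3) for k,v in ctrl.get_obs().items()})
for n in("top","scene"):
    c=ctrl.camera(n); cv2.imwrite(f"pics/{n}0.png",c["pixels"][...,::-1]); print(n); print(c["mtx"],c["pose"][:3].round(3)); heads(c)
E
```

```text
{'time_s': np.float64(0.0), 'qpos': array([ 1.173,  0.3  ,  1.522, -0.   ,  1.321, -0.067]), 'joint_vel': array([-0.002, -0.   , -0.001, -0.001,  0.001,  0.   ]), 'tau': array([ 1.0000e-03, -5.3178e+01, -3.5275e+01,  7.1000e-02,  2.4000e-02,
       -0.0000e+00]), 'ee_pos': array([0.179, 0.52 , 0.205]), 'eef_rot': array([-3.14 , -0.   ,  2.811]), 'force': array([-0.046, -0.46 ,  1.08 ]), 'moment': array([-0.035, -0.016,  0.056]), 'grip_force': np.float64(0.0), 'grip_width': np.float64(0.094)}
top
[[457.30115849   0.         266.63086553]
 [  0.         457.30115849 193.71370876]
 [  0.           0.           1.        ]] [[-0.031  0.995 -0.092  0.438]
 [-1.    -0.031 -0.    -0.025]
 [-0.003  0.092  0.996  1.08 ]]
red [  9  94  27  21 182] [ 21. 104.] med [0.75   0.5223 0.0733] topc [0.7592 0.5325 0.0793] span [0.0281 0.0318 0.0071]
red [430 186  12  35 283] [436. 203.] med [ 0.5018 -0.4155  0.0232] topc [ 0.5014 -0.4156  0.026 ] span [0.0784 0.0278 0.005 ]
red [350 188  16  16 105] [355. 196.] med [ 0.5169 -0.2188  0.0768] topc [ 0.5211 -0.2252  0.0913] span [0.0288 0.021  0.0055]
sce
[... 274 characters left out ...]
0.5198 0.0721] topc [0.7536 0.5254 0.0775] span [0.0119 0.0131 0.0031]
red [292 258  18  14 122] [300. 265.] med [ 0.5178 -0.239   0.0892] topc [ 0.5227 -0.235   0.09  ] span [0.0303 0.0332 0.0037]
red [290 271  21  14 119] [299. 279.] med [ 0.5145 -0.2406  0.0508] topc [ 0.5192 -0.2405  0.0712] span [0.0245 0.0182 0.0066]
red [363 357  15  18 171] [370. 365.] med [ 0.5335 -0.4329  0.0225] topc [ 0.4572 -0.481   0.1852] span [0.1734 0.119  0.3231]
red [327 364  24  20 309] [339. 375.] med [ 0.4772 -0.4194  0.0228] topc [ 0.4336 -0.4698  0.1731] span [0.1386 0.1221 0.3006]
blue [232 167  16  21 160] [239. 177.] med [0.555  0.0825 0.0756] topc [0.5608 0.0898 0.0896] span [0.029  0.0336 0.0049]
```

View pics/top0.png

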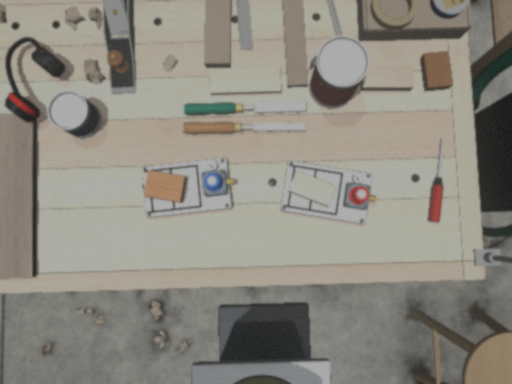

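View pics/scene0.png

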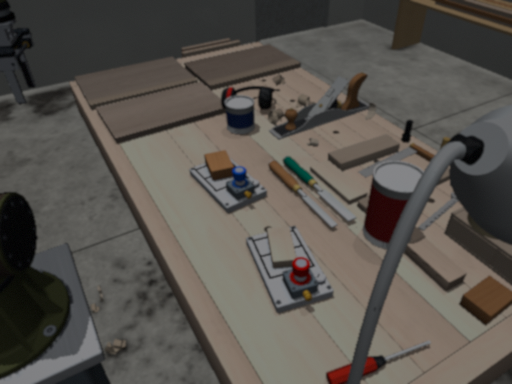

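The top view shows the red knob at about (359,194) and the blue one at (213,181). The red clamp's workpiece lies to the left of its knob (+y). In the scene view the red knob is at (301,267), and a lamp hangs at the right. Next I'll measure the knob head, the plate's yaw and the tall obstacles.

Run:
```python
from h import *
c=ctrl.camera("top"); W=world(c); im=c["pixels"]
cv2.imwrite("pics/crop1.png",cv2.resize(im[150:235,270:390],None,fx=6,fy=6,interpolation=cv2.INTER_CUBIC)[...,::-1])
R=(slice(150,235),slice(270,390)); P=W[R]
z=P[...,2]
m=(z>.083)&(z<.097); Q=P[m]; print("head",Q.shape,((Q.min(0)+Q.max(0))/2).round(4),Q.mean(0).round(4),np.ptp(Q,axis=0).round(4))
m=(z>.014)&(z<.1); pts=P[m][:,:2].astype(np.float32); print("plate",cv2.minAreaRect(pts))
m=(z>.04)&(z<.058); Q=P[m]; print("block",cv2.minAreaRect(Q[:,:2].astype(np.float32)))
for n,w in(("top",W),("scene",world(ctrl.camera("scene")))):
    q=w.reshape(-1,3); q=q[(q[:,0]>.2)&(q[:,0]<1)&(abs(q[:,1])<.7)&(q[:,2]>.1)&(q[:,2]<1)]
    g=np.floor(q[:,:2]/.1).astype(int)
    print(n,[(tuple((k*.1+.05).round(2)),(g==k).all(1).sum(),q[(g==k).all(1),2].min().round(2),q[(g==k).all(1),2].max().round(2)) for k in np.unique(g,axis=0) if (g==k).all(1).sum()>5])
```

```text
head (195, 3) [ 0.5232 -0.2296  0.0885] [ 0.5232 -0.2296  0.0892] [0.0332 0.0329 0.0102]
plate ((0.5353127121925354, -0.16961923241615295), (0.2126675397157669, 0.1203070655465126), 78.8566665649414)
block ((0.5327681303024292, -0.17497506737709045), (0.20094697177410126, 0.06443524360656738), 76.31108856201172)
top [((np.float64(0.35), np.float64(-0.55)), np.int64(32), np.float64(0.1), np.float64(0.12)), ((np.float64(0.75), np.float64(-0.25)), np.int64(554), np.float64(0.1), np.float64(0.17)), ((np.float64(0.75), np.float64(-0.15)), np.int64(1094), np.float64(0.1), np.float64(0.17)), ((np.float64(0.85), np.float64(-0.25)), np.int64(373), np.float64(0.16), np.float64(0.17)), ((np.float64(0.85), np.float64(-0.15)), np.int64(616), np.float64(0.1), np.float64(0.17))]
scene [((np.float64(0.25), np.float64(0.45)), np.int64(96), np.float64(0.32), np.float64(0.44)), ((np.float64(0.25), np.float64(0.55)), np.int64(523), np.float64(0.21), np.float64(0.43)), ((np.float64(0.35), np.float64(-0.55)), np.int64(2934), np.float64(0.3), np.float64(0.5)), ((np.float64(0.45), np.float64(-0.55)), np.int64(6547), np.float64(0.44), np.float64(0.54)), ((np.float64(0.45), np.float64(-0.45)), np.int64(259), np.float64(0.44), np.float64(0.53)), ((np.float64(0.55), np.float64(-0.55)), np.int64(510), np.float64(0.39), np.float64(0.53)), ((np.float64(0.55), np.float64(-0.45)), np.int64(312), np.float64(0.41), np.float64(0.53)), ((np.float64(0.75), np.float64(-0.25)), np.int64(901), np.float64(0.1), np.float64(0.17)), ((np.float64(0.75), np.float64(-0.15)), np.int64(712), np.float64(0.1), np.float64(0.17)), ((np.float64(0.85), np.float64(-0.25)), np.int64(123), np.float64(0.16), np.float64(0.17)), ((np.float64(0.85), np.float64(-0.15)), np.int64(385), np.float64(0.16), np.float64(0.17))]
```

View pics/crop1.png

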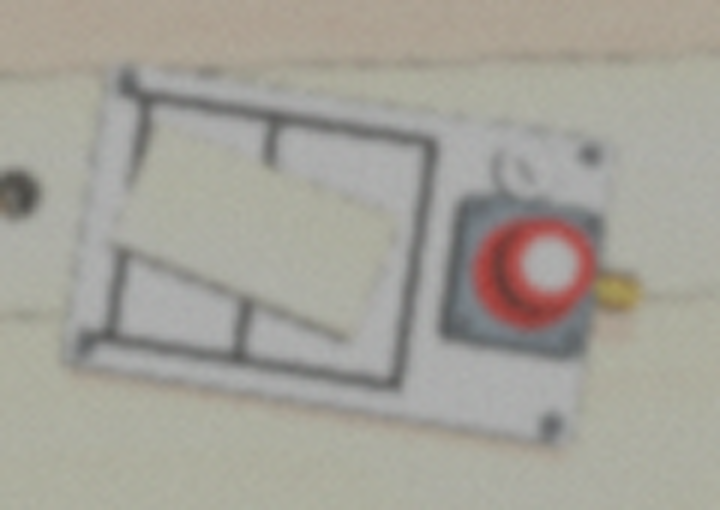

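The crop shows the red head at about (540,270), on the grey block. The workpiece is about 40 mm or more to its left, and the plate's long axis is at 78.9° in world. I'll close the fingers across the plate: first turn the tool, then travel.

Request:
servo_tool([
  [100,0,0,0,0,0,0.1795],
  [100,0,0,0,0,0,0.1795],
  [100,0,0,0,0,0,0.1795],
  [100,0,0,0,0,0,0.1795],
  [100,0,0,0,0,0,0.1795],
  [100,0,0,0,0,0,0.1795],
  [100,0,0,0,0,0,0.1795],
  [100,0,0,0,0,0,0.1795],
], force=30)

```text
time_s: 1.2
ee_pos: [0.1786, 0.5201, 0.2052]
eef_rot: [-3.142, 0.0, 1.369]
force: [0.4, -0.3, -0.0]
grip_width: 0.0941
grip_force: 0.0
```

Request:
servo_tool([
  [100,-0.042,0.03,0,0,0,0],
  [100,-0.042,0.03,0,0,0,0],
  [100,-0.042,0.03,0,0,0,0],
  [100,-0.042,0.03,0,0,0,0],
  [100,-0.042,0.03,0,0,0,0],
  [100,-0.042,0.03,0,0,0,0],
  [100,-0.042,0.03,0,0,0,0],
  [100,-0.042,0.03,0,0,0,0],
])

```text
time_s: 2.2
ee_pos: [0.349, 0.1423, 0.2056]
eef_rot: [3.141, -0.0, 1.375]
force: [-0.5, -0.0, 0.4]
grip_width: 0.0941
grip_force: 0.0
```

Request:
servo_tool([
  [100,-0.042,0.03,0,0,0,0],
  [100,-0.042,0.03,0,0,0,0],
  [100,-0.042,0.03,0,0,0,0],
  [100,-0.042,0.03,0,0,0,0],
  [100,-0.042,0.03,0,0,0,0],
  [100,-0.042,0.03,0,0,0,0],
  [100,-0.02,0.03,0,0,0,0],
  [100,0,0,0,0,0,0],
])

```text
time_s: 3.2
ee_pos: [0.5021, -0.1652, 0.2046]
eef_rot: [-3.14, -0.0, 1.373]
force: [0.4, 0.6, -0.6]
grip_width: 0.0936
grip_force: 0.0
```

Run:
```python
from h import *
c=ctrl.camera("wrist"); W=world(c); cv2.imwrite("pics/w1.png",c["pixels"][...,::-1])
z=W[...,2]; m=(z>.087)&(z<.094)&(np.hypot(W[...,0]-.523,W[...,1]+.231)<.035)
Q=W[m]; print("head",Q.shape,((Q.min(0)+Q.max(0))/2).round(4),Q.mean(0).round(4),np.ptp(Q,axis=0).round(4))
heads(c); o=ctrl.get_obs()
y=o["eef_rot"][2]; 
for t in (Q.mean(0),):
    d=t-o["ee_pos"]; print("tool shift",d[0]*np.cos(y)+d[1]*np.sin(y), d[0]*np.sin(y)-d[1]*np.cos(y),o["ee_pos"])
```

```text
head (671, 3) [ 0.5247 -0.2315  0.0904] [ 0.5247 -0.2302  0.0913] [0.0327 0.0337 0.0067]
red [272 206  35  43 686] [290. 225.] med [ 0.5249 -0.2232  0.0895] topc [ 0.5246 -0.2303  0.0911] span [0.0317 0.0311 0.0039]
tool shift -0.06022440735148132 0.03566477994399631 [ 0.50151394 -0.16417127  0.20475243]
```

View pics/w1.png

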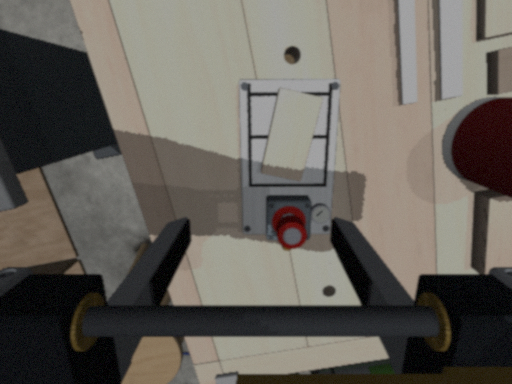

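The wrist view shows the red head at (291,225), with the plate square to the fingers. I'll align over it, then descend.

Request:
servo_tool([
  [100,-0.03,0.018,0,0,0,0],
  [100,-0.031,0.0175,0,0,0,0],
  [100,0,0,0.025,0,0,0],
  [100,0,0,0.025,0,0,0],
  [100,0,0,0.02,0,0,0],
  [100,0,0,0.015,0,0,0],
  [100,0,0,0,0,0,0],
  [100,0,0,0,0,0,0],
])

```text
time_s: 4.25
ee_pos: [0.5249, -0.2305, 0.1213]
eef_rot: [3.14, 0.0, 1.375]
force: [-0.1, 0.2, -0.2]
grip_width: 0.094
grip_force: 0.0
```

Run:
```python
from h import *
c=ctrl.camera("wrist"); cv2.imwrite("pics/w2.png",c["pixels"][...,::-1]); heads(c); o=ctrl.get_obs(); print(o["ee_pos"],o["eef_rot"])
W=world(c); q=W[(abs(W[...,0]-.55)<.06)&(abs(W[...,1]+.21)<.08)]
# heights at finger places (clamp x +-40..62)
d=(W[...,:2]-[.5245,-.231]); a=-.194; X=d[...,0]*np.cos(a)+d[...,1]*np.sin(a); Y=-d[...,0]*np.sin(a)+d[...,1]*np.cos(a)
for s in(-1,1):
    m=(s*X>.03)&(s*X<.065)&(abs(Y)<.03)&(c["z_map"]>.05); print(s,m.sum(),np.percentile(W[m][:,2],[5,50,95,99]).round(3) if m.any() else 0)
```

```text
red [ 237  176   46   57 1377] [260. 201.] med [ 0.5262 -0.2233  0.0904] topc [ 0.5246 -0.2311  0.0913] span [0.0326 0.0329 0.0044]
red [238 336  73  10 689] [273. 340.] med [ 0.5071 -0.4173  0.0255] topc [ 0.5328 -0.2097  0.2368] span [0.0183 0.0039 0.0024]
[ 0.52489349 -0.23058287  0.12140594] [3.14028609e+00 3.52744725e-04 1.37495285e+00]
-1 14045 [0.023 0.232 0.244 0.245]
1 14071 [0.024 0.233 0.247 0.248]
```

View pics/w2.png

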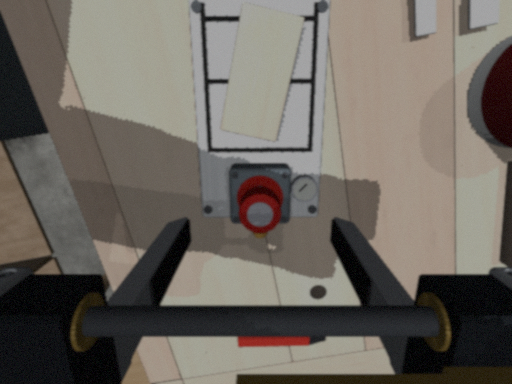

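The head is at (260,205), centred between the fingers. I'll descend and close.

Request:
servo_tool([
  [100,0,0,0.015,0,0,0],
  [100,0,0,0.015,0,0,0],
  [100,0,0,0.015,0,0,0],
  [100,0,0,0.015,0,0,0],
  [100,0,0,0,0,0,0],
  [40,0,0,0,0,0,0],
  [40,0,0,0,0,0,0],
  [25,0,0,0,0,0,0],
], force=40)

```text
time_s: 5.3
ee_pos: [0.5247, -0.2307, 0.0609]
eef_rot: [3.141, 0.0, 1.375]
force: [0.4, 0.2, -0.7]
grip_width: 0.0674
grip_force: 0.0
```

Request:
servo_tool([
  [10,0,0,0,0,0,0],
  [10,0,0,0,0,0,0],
  [10,0,0,0,0,0,0],
  [10,0,0,0,0,0,0],
  [10,0,0,0,0,0,0],
  [10,0,0,0,0,0,0],
  [10,0,0,0,0,0,0],
  [10,0,0,0,0,0,0],
])

```text
time_s: 6.3
ee_pos: [0.5244, -0.2305, 0.0604]
eef_rot: [-3.141, -0.0, 1.375]
force: [-2.7, 0.6, 2.0]
grip_width: 0.033
grip_force: 40.0
```

Request:
servo_tool([
  [10,0,0,-0.004,0,0,0],
  [10,0,0,-0.004,0,0,0],
  [10,0,0,-0.004,0,0,0],
  [10,0,0,-0.004,0,0,0],
  [10,0,0,-0.004,0,0,0],
  [10,0,0,-0.004,0,0,0],
  [10,0,0,-0.0005,0,0,0],
  [10,0,0,0,0,0,0],
])

```text
time_s: 7.3
ee_pos: [0.5244, -0.2305, 0.0846]
eef_rot: [-3.141, -0.0, 1.375]
force: [-1.1, -1.6, -7.4]
grip_width: 0.0333
grip_force: 40.0
```

Run:
```python
from h import *
o=ctrl.get_obs(); print(o["ee_pos"],o["force"],o["grip_width"])
for n in("scene","wrist"):
    c=ctrl.camera(n); print(n); heads(c)
    if n=="wrist": cv2.imwrite("pics/w3.png",c["pixels"][...,::-1])
```

```text
[ 0.52444313 -0.23051495  0.08459552] [-1.13857718 -1.62317458 -7.39236306] 0.033269762157188756
scene
red [ 367  192   39   50 1108] [385. 216.] med [ 0.7461 -0.2164  0.0918] topc [ 0.7543 -0.2121  0.1398] span [0.0304 0.056  0.0096]
red [295 251  16  18 166] [303. 261.] med [ 0.5172 -0.2452  0.1102] topc [ 0.5238 -0.2407  0.1141] span [0.034  0.0213 0.0049]
red [290 269  21  16 138] [300. 278.] med [ 0.5196 -0.2375  0.0507] topc [ 0.5237 -0.2321  0.0517] span [0.0404 0.0402 0.0046]
red [363 357  15  18 181] [370. 366.] med [ 0.533  -0.4336  0.0219] topc [ 0.4583 -0.4811  0.1849] span [0.1751 0.1187 0.3239]
red [327 364  24  20 315] [339. 375.] med [ 0.4772 -0.4194  0.0227] topc [ 0.4807 -0.4181  0.0247] span [0.0418 0.0193 0.004 ]
blue [232 167  16  21 171] [239. 177.] med [0.555  0.0811 0.0763] topc [0.5613 0.0906 0.0892] span [0.0275 0.0342 0.004 ]
wrist
red [234 188  53  38 910] [260. 204.] med [ 0.5278 -0.2222  0.0523] topc [ 0.5244 -0.2278  0.0746] span [0.0412 0.0341 0.0482]
red [ 232  226   57   51 1374] [260. 250.] med [ 0.5253 -0.2277  0.1153] topc [ 0.5245 -0.231   0.1153] span [0.0328 0.0324 0.004 ]
red [ 236  349   75   26 1686] [273. 363.] med [ 0.5038 -0.4123  0.0232] topc [ 0.5018 -0.3205  0.117 ] span [0.078  0.2212 0.1864]
```

View pics/w3.png

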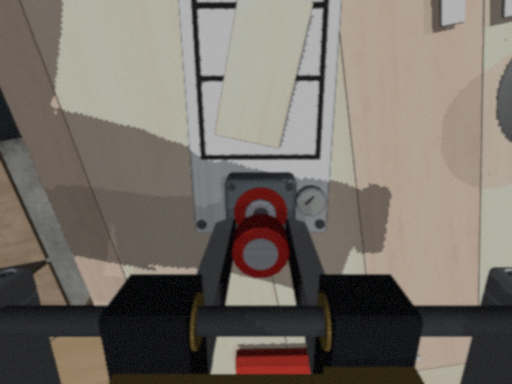

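The head has risen 24 mm (0.0913 to 0.1153) and the force has hit the stop. The head is at (260,255) and the block collar shows under it. I'll hold for a second, then push in.

Request:
servo_tool([
  [10,0,0,-0.0005,0,0,0],
  [10,0,0,0,0,0,0],
  [10,0,0,0,0,0,0],
  [10,0,0,0,0,0,0],
  [10,0,0,0,0,0,0],
  [10,0,0,0,0,0,0],
  [10,0,0,0,0,0,0],
  [10,0,0,0,0,0,0],
])

```text
time_s: 8.4
ee_pos: [0.5244, -0.2305, 0.0848]
eef_rot: [-3.141, -0.0, 1.375]
force: [5.3, -2.7, -23.7]
grip_width: 0.0329
grip_force: 40.0
```

Request:
servo_tool([
  [10,0,0,0.005,0,0,0],
  [10,0,0,0.005,0,0,0],
  [10,0,0,0.005,0,0,0],
  [10,0,0,0.005,0,0,0],
  [10,0,0,0.004,0,0,0],
  [10,0,0,0.001,0,0,0],
  [10,0,0,0.0005,0,0,0],
  [10,0,0,0,0,0,0],
])

```text
time_s: 9.4
ee_pos: [0.5245, -0.2306, 0.0605]
eef_rot: [-3.141, 0.0, 1.375]
force: [-6.6, 1.7, -1.8]
grip_width: 0.0327
grip_force: 40.0
```

Request:
servo_tool([
  [10,0,0,0.0005,0,0,0],
  [10,0,0,0.0005,0,0,0],
  [10,0,0,0,0,0,0],
  [10,0,0,0,0,0,0],
  [10,0,0,0,0,0,0],
  [10,0,0,0,0,0,0],
  [10,0,0,0,0,0,0],
  [10,0,0,0,0,0,0],
])

```text
time_s: 10.4
ee_pos: [0.5246, -0.2306, 0.0604]
eef_rot: [3.141, 0.0, 1.375]
force: [-11.0, 3.6, 7.9]
grip_width: 0.033
grip_force: 40.0
```

Pressed against the bottom stop; release and rise.

Request:
servo_tool([
  [100,0,0,0,0,0,0],
  [100,0,0,0,0,0,0],
  [100,0,0,0,0,0,0],
  [100,0,0,0,0,0,0],
  [100,0,0,0,0,0,0],
  [100,0,0,0,0,0,0],
  [100,0,0,0,0,0,0],
  [100,0,0,0,0,0,0],
])

```text
time_s: 11.4
ee_pos: [0.5246, -0.2306, 0.059]
eef_rot: [3.142, 0.0, 1.375]
force: [0.5, -0.1, 0.3]
grip_width: 0.0939
grip_force: 0.0
```

Request:
servo_tool([
  [100,0,0,-0.01,0,0,0],
  [100,0,0,-0.02,0,0,0],
  [100,0,0,-0.02,0,0,0],
  [100,0,0,-0.02,0,0,0],
  [100,0,0,-0.02,0,0,0],
  [100,0,0,-0.01,0,0,0],
  [100,0,0,0,0,0,0],
  [100,0,0,0,0,0,0],
])

```text
time_s: 12.4
ee_pos: [0.5243, -0.2304, 0.1582]
eef_rot: [-3.141, -0.0, 1.375]
force: [0.1, 0.3, 0.1]
grip_width: 0.094
grip_force: 0.0
```

Run:
```python
from h import *
o=ctrl.get_obs(); print(o["ee_pos"],o["force"],o["grip_width"])
for n in("scene","wrist"):
    c=ctrl.camera(n); print(n); heads(c)
    if n=="wrist": cv2.imwrite("pics/w4.png",c["pixels"][...,::-1])
```

```text
[ 0.5242809  -0.23043324  0.15820345] [0.09777964 0.28758408 0.06412286] 0.0940480576111709
scene
red [368 195  38  47 835] [387. 217.] med [ 0.7494 -0.2216  0.093 ] topc [ 0.7544 -0.2194  0.1394] span [0.0296 0.0406 0.0091]
red [290 259  21  26 292] [300. 273.] med [ 0.5154 -0.2431  0.0763] topc [ 0.5221 -0.2352  0.09  ] span [0.0291 0.0315 0.0051]
red [363 357  15  18 183] [370. 366.] med [ 0.5331 -0.4337  0.0221] topc [ 0.4584 -0.4808  0.1845] span [0.175  0.1188 0.3229]
red [327 365  24  19 319] [339. 375.] med [ 0.4768 -0.419   0.0228] topc [ 0.4815 -0.4174  0.0249] span [0.0435 0.0198 0.0046]
blue [232 167  17  21 176] [239. 177.] med [0.5559 0.0813 0.0764] topc [0.5605 0.089  0.0892] span [0.0283 0.0338 0.0034]
wrist
red [ 241  167   40   48 1030] [261. 188.] med [ 0.5264 -0.2231  0.0903] topc [ 0.5249 -0.2311  0.0911] span [0.0325 0.033  0.004 ]
```

View pics/w4.png

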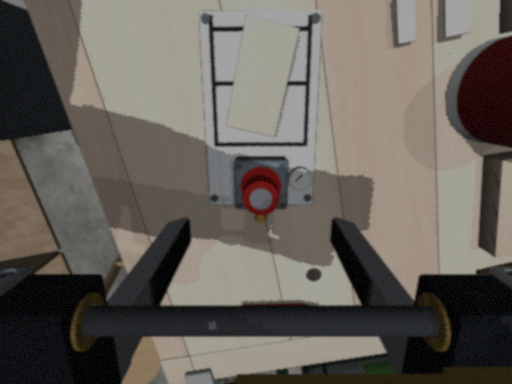

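The head at (261,192) is back at its starting height (0.0911), the blue knob hasn't moved, and the gripper is clear.

```bash
python3 -c "
from station import ctrl; print(ctrl.hand_in())"
```

```text
the job is handed in; nothing more can be done
None
```

I pulled the red knob fully out (24 mm), held it there for over a second, pushed it back in and let go; the blue knob was not touched, and the job was handed in at about 12.5 s (no verdict returned).

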